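Tare the balance and hold its sprung draught-shield lid at the loading mark

TASK

Get the balance ready for me to lay a stone on its pan: with the draught-shield lid shut, press the wide tare bar along the balance's front edge fully down to its stop and let it spring back up, then lift the lid to the loading mark, the long heavy 40-degree line on the quadrants beside its hinge. The lid springs shut if let go, so your program finishes while still holding it steady at that mark, and on the way do not swing it far past the mark. Leave everything else on the bench where it is.

Things in the scene. Friction and masses are not known exactly. Their poses are not given: they have to be found in the camera images.
- balance: jeweller's precision balance, fixed on the bench, 305 (x) x 210 (y) x 170 mm. Origin: under its middle, on the bench; its x points from its front to its rear, y to its left, z up. Front to rear: tare bar, sloping display panel (top 74 mm high), glass draught shield (182 mm wide, panes at x = -28 and +144 mm, 162 mm high) round the steel pan, shut by the hinged lid
- tare_bar (a joint): angle of the tare bar (rad): 0 up at rest, 0.20 down on its stop. Grey plate 142 mm wide (balance y), 46 mm front to rear, 10 mm thick, at the very front of the balance, hinged along its rear edge (balance x = -104 mm, z = 46 mm): its front edge goes down. Sprung: at tare_top about 2 N to start, 6 N at the stop
- tare_top (a point): the place to press: middle of the tare bar's top face, on the bar, 51 mm above the bench at rest, 33 mm in front of its hinge; it goes down about 6.5 mm to the stop
- shield_lid (a joint): opening angle of the draught-shield lid (rad): 0 shut and level, grows as its front edge rises; 0.698 (40 degrees) is the loading mark; ends at 1.3. Glass pane in an aluminium frame, 185 mm from hinge to front edge, 190 mm wide, 7 mm thick, about 0.2 kg. It springs shut: hinge spring 0.30 N m shut, 0.65 N m at the mark; with its weight the handle takes about 2.5 N shut, 4 N at the mark
- lid_handle (a point): middle of the lid's handle, on the lid (turns with it): a round steel bar, 10 mm thick, 112 mm long, parallel to the balance's y, held 33 mm in front of the lid's front edge by two 8 mm rods 52 mm either side of the middle; 218 mm from the hinge axis, in the lid's plane, 166 mm above the bench when shut
- lid_hinge (a point): middle of the lid's hinge axis, at the top rear of the shield, 166 mm above the bench; fixed; the axis is the balance's y axis
- mark_right (a point): loading mark on the right-hand (balance -y) quadrant: the one long heavy line across that aluminium arc, 40 degrees up and 88 mm from the hinge axis. The arcs (16 mm wide, fixed, one each side of the lid, short lines every 10 degrees) are read by a small pointer on the lid's side rail
- mark_left (a point): the same loading mark on the left-hand (balance +y) quadrant
- loupe: black watchmaker's eye loupe standing on its narrow end by the balance's front left corner, 38 mm across, 40 mm tall; origin under its centre; loose, to be left alone
- small_loupe: smaller black loupe standing on the mat, 30 mm across, 32 mm tall; origin under its centre; loose, to be left alone
- weight: steel 200 g calibration weight with a knob, 28 mm across, 52 mm tall, standing by the balance's right side; origin under its centre; loose, to be left alone
- weight_case: closed wooden weight case, 130 x 85 x 49 mm, right of the balance; origin under its centre; loose, to be left alone
- spray_bottle: cream-white bottle, 48 mm across, 130 mm tall, right of the balance towards its rear; origin under its centre; loose, to be left alone
- screwdriver: small screwdriver lying on the mat, 130 mm long, along its own x; loose, to be left alone
- tweezers: steel tweezers lying on the mat, 120 mm long, 9 mm high, along their own x; loose, to be left alone
- movement_holder: aluminium movement holder lying on the mat, 62 x 30 x 14 mm; origin under its centre; loose, to be left alone

How it is judged (in metres and radians):
On the way, in this order (a step that is already met when the one before it is completed fails the run):
1. the tare bar is pressed down to its stop while the lid is shut (value of joint tare_bar above 0.18 rad and value of joint shield_lid below 0.05 rad), for 0.1 s.
2. the tare bar is back up and the lid is being lifted (value of joint tare_bar below 0.04 rad and value of joint shield_lid above 0.3 rad), for 0.1 s.
At the end, for the whole second after the job is handed in: the lid is at the 40-degree loading mark (within 0.06 rad, about 3.5 degrees), still (under 0.1 rad/s), carried by the gripper's fingers (more than 1 N on the lid), and the tare bar is back up (below 0.04 rad) (value of joint shield_lid between 0.638 and 0.758 rad and velocity of joint shield_lid between -0.1 and 0.1 rad/s and contact force between the fingers and shield_lid above 1 N and value of joint tare_bar below 0.04 rad); the arm keeps its last pose, push and grip.
It fails at once if the lid is swung far past the mark (beyond 0.98 rad, 56 degrees) (value of joint shield_lid above 0.98 rad).
It fails at once if a loose thing on the bench is moved more than 25 mm (distance of any of loupe, small_loupe, weight, weight_case, spray_bottle, screwdriver, tweezers, movement_holder from where it was at the start of the episode above 0.025 m).
It also fails if it takes over 48 s, if anything falls off the work surface, if the arm or the gripper's body presses on something with over 40 N, if the wrist force passes 120 N, or if a joint passes its speed limit or range.

ROBOT

A 7-joint arm with a two-finger parallel gripper is mounted at the origin on the work surface. World frame = base frame: x ahead of the robot, y to its left, z up, the work surface at z = 0. Lengths are in m, angles in degrees, forces in N, time in s.
With the tool pointing down it reaches from about 0.425 to 0.875 m from the base axis. Payload 4.7 kg.
Tool frame: the origin (TCP) lies midway between the tips of the shut fingers; the grasp point (between the pads) lies 19 mm behind it; z points along the fingers, y is the direction in which the jaws open and shut (so a half turn about z gives the same grasp; the last joint's range is limited). The gripper opens to 87 mm and grips with 3 to 60 N. Pads are 19 mm wide; open, the fingers measure 117 mm over their backs; the gripper's body (75 mm by 190 mm) begins 51 mm behind the grasp point.
Start: joints at [-64.567, 18.392, -4.016, 83.108, 1.295, 78.541, -3.26], TCP at [0.271, 0.591, 0.223] pointing down, gripper open.
Joint ranges: [-163.93, 163.93], [-17.29, 119.83], [-79.2, 71.16], [3.27, 140.29], [-89.18, 269.18], [5.43, 117.66], [-154.24, 154.24]. Speed limits (degrees/s): [147.25, 147.25, 180, 180, 180, 180, 180].

INTERFACE

Orientations are given as [roll, pitch, yaw] about the fixed x, y, z axes, in that order (R = Rz(yaw) Ry(pitch) Rx(roll)).
In Python, from cell import env gives the robot as it stands. The module is installed in compiled form; this text tells all that it offers.
- The arm moves only by the tool servo_tool, never from a script. Its argument "plan" is a list of rows, each a list of 3 entries, a list of its own where there are three numbers: the opening, from 0 (shut) to 1 (fully open), then the shift along the tool's x, y, z in cm, then the turn, a rotation vector about the tool's x, y, z in degrees. A call has 1 to 20 rows; each row shifts and turns the pose as measured when the row begins, along the tool's axes as they then stand; what a row does not reach is not made up. A row lasts 1/12 s, in which the tool goes at most 41.7 mm and 7.16 degrees, less where a joint would pass 70% of its speed; a pose out of reach is approached as far as the arm can. A call is refused whole if a number of a shift passes 4.17 or a number of a turn 7.16, either way. A call with a gripper value outside its range is refused whole. The fingers move at their own pace and stop on an object; "force" is the grip in N (left out, the last holds). Time passes only in rows, so rows that do not move let the fingers close. It gives the time, the measured TCP pose, the force and the opening at its end, in the units of the state.
- env.get_obs(): the state, without advancing time (a new reading comes with each control period).
- env.read_camera(name): name is "scene" or "side" or "wrist"; returns a dict with "image" (384x512x3 uint8, blue, green, red), "fx", "fy", "cx", "cy" (pixels), "k1" (the pictures are not rectified: a ray, as slopes to the right and down, at radius r is drawn at 1 + k1 r^2 times it, then the intrinsics apply), "rvec" (rotation vector, rad) and "tvec" (3), from world to camera coordinates, as OpenCV has them; the wrist camera has in their place "T_tool_cam" (4x4, takes a point from camera to tool coordinates, whose origin is the TCP and whose axes are the flange's). Camera axes: x right, y down, z forward; pixel columns grow to the right and rows downward; lengths in m; the calibration is good to about 2 mm. A picture is of the moment at which its call begins: read the wrist's pose just before it. There is no depth.
- env.sign_off(): hands the job in, once; it reports no verdict.
The state is a dict: "time_s": time; "qpos": joint angles; "joint_velocities": joint speeds; "effort": joint torques, N m; "tool_pos": TCP position; "tool_rot": TCP orientation; "force": force on the tool from outside, world axes, zero at the start; "wrist_torque": the same for the moment, N m; "grip_width": finger opening in m.
Only numpy, scipy, OpenCV 4.12 (cv2) and the standard library are available. Lean on these libraries where they do the work, as an engineer would, in place of code of your own. Each camera call takes 0.05 s, during which the arm holds its last target. There are 200 camera calls.

## Working session

There is one attempt and no reset: what is moved stays moved. The work goes in short steps, Python scripts to look and compute and a tool call to move; the robot and the scene stay as the last step left them, time stands still between calls to the robot, and variables do not carry over. Pictures are saved under pics/ and viewed, about 8 in all and at most 12, crops included, and the job is handed in when it is done.

Besides the shell and the picture viewer there is one more tool, called after "Emit:" by a JSON object that holds its "name" and its "arguments". servo_tool: Moves the arm, as the interface text tells. Its arguments: {"type":"object","properties":{"plan":{"type":"array"},"force":{"type":"number"}},"required":["plan"]}

```bash
mkdir -p pics; cat > h.py <<'E'
import numpy as np, cv2
from scipy.spatial.transform import Rotation as R
from cell import env
def snap(n,f):
    o=env.get_obs(); c=env.read_camera(n); cv2.imwrite('pics/'+f+'.png',c['image']); return o,c
def K(c): return np.array([[c['fx'],0,c['cx']],[0,c['fy'],c['cy']],[0,0,1.]]),np.array([c['k1'],0,0,0.])
E
python3 - <<'E'
from h import *
import pickle
o=env.get_obs();print({k:np.round(v,3) for k,v in o.items()})
d={}
for n in('scene','side'):
    _,c=snap(n,n);d[n]=c
    im=cv2.resize(c['image'],(800,600));cv2.imwrite(f'pics/{n}2.png',im)
    print(n,c['fx'],c['k1'],-R.from_rotvec(np.ravel(c['rvec'])).as_matrix().T@np.ravel(c['tvec']))
pickle.dump(d,open('cams.pkl','wb'))
E
```

```text
{'time_s': np.float64(0.0), 'qpos': array([-64.566,  18.438,  -4.015,  83.175,   1.296,  78.543,  -3.26 ]), 'joint_velocities': array([-0.081, -0.008, -0.009, -0.139, -0.067,  0.091, -0.051]), 'effort': array([ 0.0000e+00, -4.9129e+01, -4.0400e-01, -3.1253e+01, -6.4000e-02,
        4.4000e-02,  0.0000e+00]), 'tool_pos': array([0.271, 0.59 , 0.221]), 'tool_rot': array([-1.79890e+02,  7.00000e-03,  1.55376e+02]), 'force': array([ 0.14 , -0.475, -0.091]), 'wrist_torque': array([ 0.017,  0.036, -0.027]), 'grip_width': np.float64(0.087)}
scene 457.2788985849064 0.06398391093010138 [1.45151595 0.43521945 1.11390248]
side 370.78567877177846 -0.09502858347703984 [ 0.30732953 -0.51286872  0.76912447]
```

View pics/scene2.png

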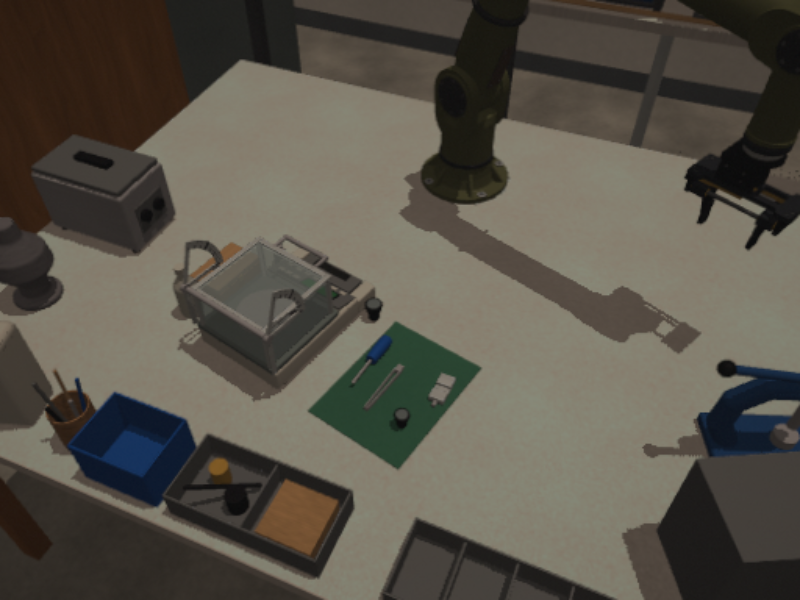

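View pics/side2.png

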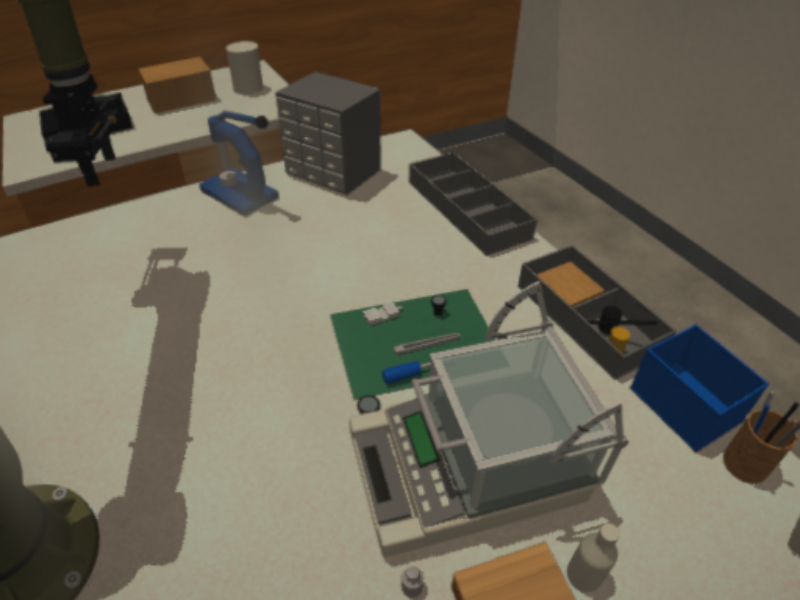

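The scene and side views show the balance facing the robot: in the side picture (800 px wide) the tare bar is near (385,480), the handle near (430,410) and the hinge near (585,385). I'll enlarge it.

```bash
python3 - <<'E'
import cv2
im=cv2.imread('pics/side.png')[175:359,218:408]
im=cv2.convertScaleAbs(im,alpha=1.5,beta=10)
cv2.imwrite('pics/sc.png',cv2.resize(im,None,fx=3.25,fy=3.25,interpolation=cv2.INTER_CUBIC))
E
```

```text
(no output)
```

View pics/sc.png

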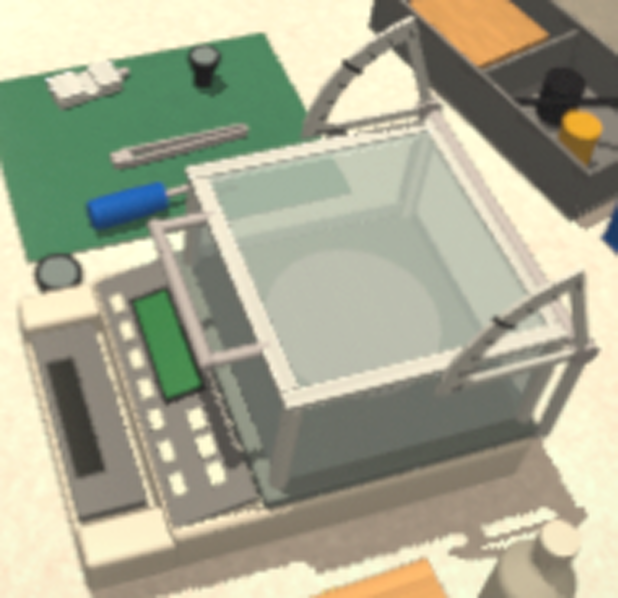

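```bash
cat > fit.py <<'E'
from h import *
import pickle
from scipy.optimize import least_squares
c=pickle.load(open('cams.pkl','rb'))['side'];k,dd=K(c)
pts=[('h',-218,56,166,155,226),('h',-218,-56,166,205,358),('h',-185,95,169.5,188,170),('h',-185,-95,169.5,288,405),
('t',-150,71,51,30,328),('t',-150,-71,51,82,517),('t',-104,71,51,98,297),('t',-104,-71,51,147,503),
('m',-67.4,1,222.6,350,67),('m',-67.4,-1,222.6,503,323)]
uv=np.array([[p[4]/3.25+218-.35,p[5]/3.25+175-.35] for p in pts])
def loc(v):
    L=[]
    for t,x,y,z,*_ in pts: L.append([x+(0 if t=='t' else v[3]),y*(v[4] if t=='m' else 1),z])
    return np.array(L)/1000
def f(v):
    w=loc(v)@R.from_euler('z',v[2]).as_matrix().T+[v[0],v[1],0]
    return (cv2.projectPoints(w,c['rvec'],c['tvec'],k,dd)[0][:,0]-uv).ravel()
s=least_squares(f,[.6,-.2,0,148,100],x_scale=[.1,.1,.1,100,100],loss='soft_l1');v=s.x
print(v,np.degrees(v[2]));print(np.round(f(v).reshape(-1,2),1))
Rz=R.from_euler('z',v[2]).as_matrix()
for n,q in dict(tare=[-.137,0,.051],handle=[(v[3]-218)/1000,0,.166],hinge=[v[3]/1000,0,.166]).items(): print(n,Rz@q+[v[0],v[1],0])
E
python3 fit.py
```

```text
[  0.62083885  -0.1599111   -0.23794761 150.16367759 106.13860036] -13.633394070066075
[[-0.2 -1.4]
 [ 0.8  2.5]
 [-0.7 -1.6]
 [-0.9  0.7]
 [ 0.7  1.2]
 [-0.8 -0.7]
 [-0.8  6.6]
 [ 0.9 -1.6]
 [ 0.9 -0.4]
 [ 0.2 -0.1]]
tare [ 0.48769899 -0.12761902  0.051     ]
handle [ 0.5549139 -0.1439215  0.166    ]
hinge [ 0.76677149 -0.19530596  0.166     ]
```

```bash
cat >> h.py <<'E'
BX,BY,BYAW,HX=.6208,-.1599,-13.63,.1502   # balance pose (deg), hinge x
def W(x,y,z): a=np.radians(BYAW); return np.array([BX+x*np.cos(a)-y*np.sin(a),BY+x*np.sin(a)+y*np.cos(a),z])
def plan(pos,rot,N):
    """identical rows: tool shift cm, turn deg, reaching world pos / Rotation in N rows"""
    o=env.get_obs();r0=R.from_euler('xyz',o['tool_rot'],degrees=True)
    w=(r0.inv()*rot).as_rotvec()/N; p=r0.inv().apply(np.array(pos)-o['tool_pos'])
    S=sum(R.from_rotvec(w*i).as_matrix() for i in range(N))
    print(N,'rows: shift',np.round(np.linalg.solve(S,p)*100,2),'turn',np.round(np.degrees(w),2))
def rp(tilt,yawoff):  # tool pointing down, tilt deg about balance +y (tips to front), then yaw of tool in balance frame
    return R.from_euler('z',BYAW,degrees=True)*R.from_euler('y',tilt,degrees=True)*R.from_euler('z',yawoff,degrees=True)*R.from_euler('x',180,degrees=True)
def st():
    o=env.get_obs()
    print(*[f"{k}:{np.round(o[k],3)}" for k in('time_s','tool_pos','tool_rot','force','qpos','grip_width')],sep='\n')
E
python3 -c "
from h import *
print(W(-.137,0,.051),W(HX-.218,0,.166),rp(0,180).as_euler('xyz',degrees=True))
plan([.46,.33,.2],rp(0,180),9)"
```

```text
[ 0.48765823 -0.12761581  0.051     ] [ 0.5549094  -0.14392286  0.166     ] [180.     0.   166.37]
9 rows: shift [-2.96 -2.02  0.24] turn [-0.01 -0.   -1.22]
```

Emit:
{"name": "servo_tool", "arguments": {"plan": [[0, [-2.96, -2.02, 0.24], [0, 0, -1.22]], [0, [-2.96, -2.02, 0.24], [0, 0, -1.22]], [0, [-2.96, -2.02, 0.24], [0, 0, -1.22]], [0, [-2.96, -2.02, 0.24], [0, 0, -1.22]], [0, [-2.96, -2.02, 0.24], [0, 0, -1.22]], [0, [-2.96, -2.02, 0.24], [0, 0, -1.22]], [0, [-2.96, -2.02, 0.24], [0, 0, -1.22]], [0, [-2.96, -2.02, 0.24], [0, 0, -1.22]], [0, [-2.96, -2.02, 0.24], [0, 0, -1.22]]], "force": 20}}

```text
time_s: 0.85
tool_pos: [0.4574, 0.3286, 0.1926]
tool_rot: [-179.7, -0.6, 168.1]
force: [-0.3, -0.1, 1.1]
grip_width: 0.0348
```

```bash
python3 -c "
from h import *
st()
plan(W(-.142,.0,.14),rp(0,180),14)"
```

```text
time_s:0.85
tool_pos:[0.457 0.329 0.193]
tool_rot:[-179.742   -0.576  168.12 ]
force:[-0.31  -0.103  1.065]
qpos:[-43.282   9.194   5.645  97.868  -1.221  73.555  40.769]
grip_width:0.035
14 rows: shift [-0.89 -3.13  0.38] turn [-0.02 -0.04  0.13]
```

Emit:
{"name": "servo_tool", "arguments": {"plan": [[0, [-0.89, -3.13, 0.38], [0, 0, 0.13]], [0, [-0.89, -3.13, 0.38], [0, 0, 0.13]], [0, [-0.89, -3.13, 0.38], [0, 0, 0.13]], [0, [-0.89, -3.13, 0.38], [0, 0, 0.13]], [0, [-0.89, -3.13, 0.38], [0, 0, 0.13]], [0, [-0.89, -3.13, 0.38], [0, 0, 0.13]], [0, [-0.89, -3.13, 0.38], [0, 0, 0.13]], [0, [-0.89, -3.13, 0.38], [0, 0, 0.13]], [0, [-0.89, -3.13, 0.38], [0, 0, 0.13]], [0, [-0.89, -3.13, 0.38], [0, 0, 0.13]], [0, [-0.89, -3.13, 0.38], [0, 0, 0.13]], [0, [-0.89, -3.13, 0.38], [0, 0, 0.13]], [0, [-0.89, -3.13, 0.38], [0, 0, 0.13]], [0, [-0.89, -3.13, 0.38], [0, 0, 0.13]], [0, [0, 0, 0], [0, 0, 0]]]}}

```text
time_s: 2.1
tool_pos: [0.4778, -0.1589, 0.1336]
tool_rot: [-179.4, -0.7, 165.5]
force: [-0.6, -0.7, 0.7]
grip_width: 0.0005
```

```bash
python3 -c "
from h import *
st()
o,c=snap('wrist','w1');k,dd=K(c)
import pickle;pickle.dump((o,c),open('w1.pkl','wb'))
T=np.eye(4);T[:3,:3]=R.from_euler('xyz',o['tool_rot'],degrees=True).as_matrix();T[:3,3]=o['tool_pos']
V=np.linalg.inv(T@c['T_tool_cam']);rv=cv2.Rodrigues(V[:3,:3])[0]
im=cv2.convertScaleAbs(c['image'],alpha=1.5,beta=10)
im=cv2.resize(im,(800,600))
for q in [(-.137,0,.051),(-.15,.071,.051),(-.15,-.071,.051),(-.104,-.071,.051),(-.104,.071,.051),(HX-.218,.056,.166),(HX-.218,-.056,.166)]:
  p=cv2.projectPoints(W(*q)[None],rv,V[:3,3],k,dd)[0].ravel()*1.5625;print(p)
  if abs(p).max()<2000: cv2.drawMarker(im,(int(p[0]),int(p[1])),(0,0,255),0,12)
cv2.imwrite('pics/w1b.png',im)
plan(W(-.137,0,.056),rp(0,180),6)"
```

```text
time_s:2.1
tool_pos:[ 0.478 -0.159  0.134]
tool_rot:[-179.44    -0.678  165.497]
force:[-0.625 -0.728  0.72 ]
qpos:[-14.49    4.735  31.    110.602  -2.029  66.009  92.774]
grip_width:0.001
[463.29517078 314.86318846]
[603.88621684 288.83443288]
[322.83526033 291.96419673]
[327.86785807 375.08096248]
[594.61568861 371.9240001 ]
[655.1578485  607.51120769]
[332.64878748 614.25842318]
6 rows: shift [-0.05  0.5   1.29] turn [-0.07 -0.12 -0.13]
```

View pics/w1b.png

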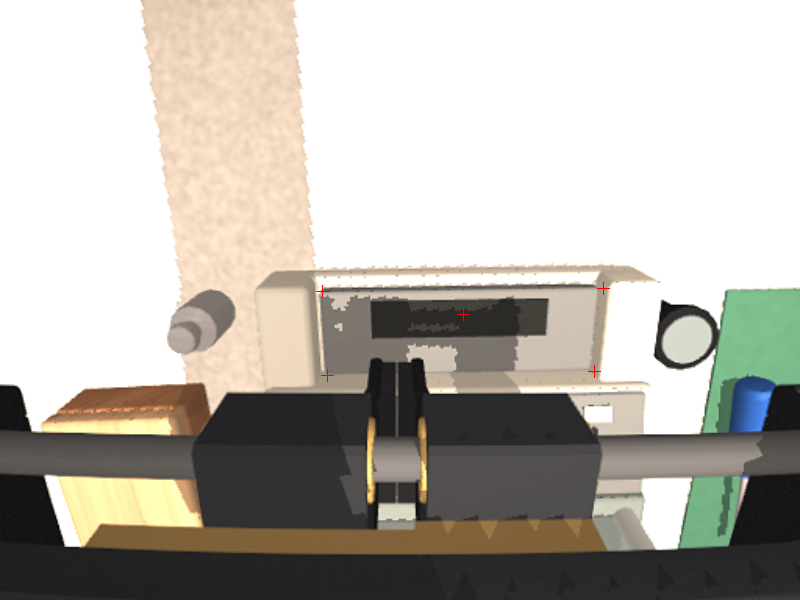

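The wrist picture shows the projected tare-bar corners (323,292), (604,289), (328,375) and (595,372) lying on the bar, so the pose is good. I'll move above tare_top.

Emit:
{"name": "servo_tool", "arguments": {"plan": [[0, [0, 0.6, 1.2], [0, 0, 0]], [0, [0, 0.6, 1.2], [0, 0, 0]], [0, [0, 0.6, 1.2], [0, 0, 0]], [0, [0, 0.6, 1.2], [0, 0, 0]], [0, [0, 0.5, 1.0], [0, 0, 0]], [0, [0, 0.2, 0.4], [0, 0, 0]], [0, [0, 0, 0], [0, 0, 0]]]}}

```text
time_s: 2.73
tool_pos: [0.485, -0.1191, 0.068]
tool_rot: [-179.8, -0.8, 165.8]
force: [0.1, -0.6, -0.1]
grip_width: 0.0
```

```bash
python3 -c "
from h import *
st()
plan(W(-.137,0,.055),rp(0,180),4)"
```

```text
time_s:2.733
tool_pos:[ 0.485 -0.119  0.068]
tool_rot:[-179.752   -0.843  165.762]
force:[ 0.096 -0.63  -0.13 ]
qpos:[-16.127   9.098  28.882 114.606  -4.886  58.358  90.844]
grip_width:0.0
4 rows: shift [-0.12 -0.19  0.33] turn [-0.06 -0.21 -0.15]
```

Emit:
{"name": "servo_tool", "arguments": {"plan": [[0, [-0.1, -0.2, 0.4], [0, 0, 0]], [0, [-0.1, -0.2, 0.4], [0, 0, 0]], [0, [-0.1, 0, 0.4], [0, 0, 0]], [0, [0, 0, 0.4], [0, 0, 0]], [0, [0, 0, 0.4], [0, 0, 0]], [0, [0, 0, 0.4], [0, 0, 0]]]}}

```text
time_s: 3.23
tool_pos: [0.4882, -0.1242, 0.0453]
tool_rot: [-179.9, -0.7, 165.8]
force: [-10.0, 3.7, 33.4]
grip_width: 0.0001
```

Emit:
{"name": "servo_tool", "arguments": {"plan": [[0, [0, 0, 0.2], [0, 0, 0]], [0, [0, 0, 0.2], [0, 0, 0]], [0, [0, 0, 0.2], [0, 0, 0]]]}}

```text
time_s: 3.48
tool_pos: [0.4882, -0.1241, 0.0458]
tool_rot: [179.9, -0.9, 165.7]
force: [-7.5, 1.8, 17.8]
grip_width: 0.0002
```

Emit:
{"name": "servo_tool", "arguments": {"plan": [[0, [0, 0, 0.4], [0, 0, 0]], [0, [0, 0, 0.4], [0, 0, 0]], [0, [0, 0, -0.5], [0, 0, 0]], [0, [0.2, 0, -1.5], [0, 0, 0]], [0, [0.3, 0, -3], [0, 0, 0]], [0, [0.3, 0, -3], [0, 0, 0]], [0, [0, 0, -3], [0, 0, 0]], [0, [0, 0, -3], [0, 0, 0]], [0, [0, 0, -3], [0, 0, 0]], [0, [0, 0, -2], [0, 0, 0]], [0, [0, 0, -1], [0, 0, 0]], [0, [0, 0, 0], [0, 0, 0]]]}}

```text
time_s: 4.48
tool_pos: [0.4835, -0.1275, 0.2561]
tool_rot: [179.5, -0.9, 165.3]
force: [0.1, -0.0, -0.9]
grip_width: 0.0005
```

```bash
python3 -c "
from h import *
st()
plan(W(HX-.235,0,.25),rp(-15,90),14)"
```

```text
time_s:4.483
tool_pos:[ 0.484 -0.128  0.256]
tool_rot:[179.504  -0.88  165.282]
force:[ 0.072 -0.007 -0.893]
qpos:[-1.71730e+01 -1.03100e+00  2.91560e+01  1.01278e+02 -3.60000e-02
  8.04770e+01  8.72600e+01]
grip_width:0.0
14 rows: shift [-0.32  0.3   0.09] turn [-0.87 -0.91  6.3 ]
```

Emit:
{"name": "servo_tool", "arguments": {"plan": [[0.25, [-0.3, 0.3, 0.1], [-0.9, -0.9, 6.3]], [0.25, [-0.3, 0.3, 0.1], [-0.9, -0.9, 6.3]], [0.25, [-0.3, 0.3, 0.1], [-0.9, -0.9, 6.3]], [0.25, [-0.3, 0.3, 0.1], [-0.9, -0.9, 6.3]], [0.25, [-0.3, 0.3, 0.1], [-0.9, -0.9, 6.3]], [0.25, [-0.3, 0.3, 0.1], [-0.9, -0.9, 6.3]], [0.25, [-0.3, 0.3, 0.1], [-0.9, -0.9, 6.3]], [0.25, [-0.3, 0.3, 0.1], [-0.9, -0.9, 6.3]], [0.25, [-0.3, 0.3, 0.1], [-0.9, -0.9, 6.3]], [0.25, [-0.3, 0.3, 0.1], [-0.9, -0.9, 6.3]], [0.25, [-0.3, 0.3, 0.1], [-0.9, -0.9, 6.3]], [0.25, [-0.3, 0.3, 0.1], [-0.9, -0.9, 6.3]], [0.25, [-0.3, 0.3, 0.1], [-0.9, -0.9, 6.3]], [0.25, [-0.3, 0.3, 0.1], [-0.9, -0.9, 6.3]], [0.25, [0, 0, 0], [0, 0, 0]]]}}

```text
time_s: 5.73
tool_pos: [0.5277, -0.1393, 0.2182]
tool_rot: [166.2, -0.5, 71.8]
force: [-0.4, 0.2, -0.3]
grip_width: 0.0218
```

```bash
python3 -c "
from h import *
st()
r=rp(-15,90); print(r.as_euler('xyz',degrees=True))
plan(W(HX-.218,0,.166)+r.apply([0,0,-.05]),r,6)"
```

```text
time_s:5.733
tool_pos:[ 0.528 -0.139  0.218]
tool_rot:[166.215  -0.452  71.771]
force:[-0.367  0.22  -0.301]
qpos:[-13.83   -5.894  23.572 111.039   4.466  60.713 -10.089]
grip_width:0.022
[ 1.65000000e+02 -1.27222187e-14  7.63700000e+01]
6 rows: shift [0.04 0.22 0.12] turn [-0.2   0.12 -0.76]
```

Emit:
{"name": "servo_tool", "arguments": {"plan": [[0.25, [0, 0.2, 0.1], [-0.2, 0.1, -0.8]], [0.25, [0, 0.2, 0.1], [-0.2, 0.1, -0.8]], [0.25, [0, 0.2, 0.1], [-0.2, 0.1, -0.8]], [0.25, [0, 0.2, 0.1], [-0.2, 0.1, -0.8]], [0.25, [0, 0.2, 0.1], [-0.2, 0.1, -0.8]], [0.25, [0, 0.2, 0.1], [-0.2, 0.1, -0.8]], [0.25, [0, 0, 0], [0, 0, 0]]]}}

```text
time_s: 6.32
tool_pos: [0.5395, -0.1433, 0.2106]
tool_rot: [165.3, 0.4, 77.7]
force: [0.1, 0.4, -0.1]
grip_width: 0.0215
```

```bash
cat > look.py <<'E'
from h import *
import sys
st()
o,c=snap('wrist',sys.argv[1]);k,dd=K(c)
T=np.eye(4);T[:3,:3]=R.from_euler('xyz',o['tool_rot'],degrees=True).as_matrix();T[:3,3]=o['tool_pos']
V=np.linalg.inv(T@c['T_tool_cam']);rv=cv2.Rodrigues(V[:3,:3])[0]
im=cv2.resize(c['image'],(800,600))
for q in [(HX-.218,0,.166),(HX-.218,.056,.166),(HX-.218,-.056,.166),(HX-.185,.095,.1695),(HX-.185,-.095,.1695)]:
  p=cv2.projectPoints(W(*q)[None],rv,V[:3,3],k,dd)[0].ravel()*1.5625;print(p)
  if abs(p).max()<2000: cv2.drawMarker(im,(int(p[0]),int(p[1])),(0,0,255),0,12)
cv2.imwrite('pics/'+sys.argv[1]+'b.png',im)
r=rp(-15,90)
plan(W(HX-.218,0,.166)+r.apply([0,0,.012]),r,6)
E
python3 look.py w2
```

```text
time_s:6.317
tool_pos:[ 0.54  -0.143  0.211]
tool_rot:[165.31    0.398  77.698]
force:[ 0.079  0.38  -0.053]
qpos:[-13.976  -4.637  24.704 111.016   3.136  58.548  -2.637]
grip_width:0.022
[402.78804142 329.15655451]
[406.70366481 200.50144589]
[399.39225059 438.98272301]
[492.00765609 102.72314953]
[461.32331945 499.88651764]
6 rows: shift [0.05 0.06 0.98] turn [-0.05  0.01  0.22]
```

View pics/w2b.png

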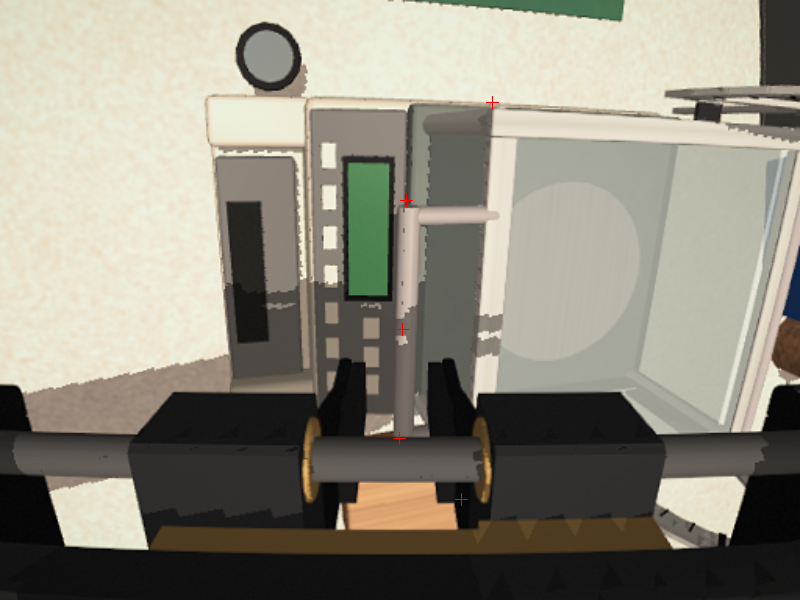

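Picture: the handle bar runs along column ~408 (projected 404, so about 2 mm further to the rear), and the rods clear the fingers. I'll descend with that small correction.

Emit:
{"name": "servo_tool", "arguments": {"plan": [[0.25, [0, 0.1, 1], [0, 0, 0.2]], [0.25, [0, 0.1, 1], [0, 0, 0.2]], [0.25, [0, 0.1, 1], [0, 0, 0.2]], [0.25, [0, 0.1, 1], [0, 0, 0.2]], [0.25, [0, 0.1, 1], [0, 0, 0.2]], [0.25, [0, 0, 0.5], [0, 0, 0.2]], [0.25, [0, 0, 0], [0, 0, 0]]]}}

```text
time_s: 6.95
tool_pos: [0.5591, -0.1478, 0.152]
tool_rot: [165.4, 0.1, 76.4]
force: [-0.8, 0.3, -0.4]
grip_width: 0.0216
```

```bash
python3 look.py w3
```

```text
time_s:6.95
tool_pos:[ 0.559 -0.148  0.152]
tool_rot:[1.65403e+02 8.20000e-02 7.64030e+01]
force:[-0.832  0.327 -0.428]
qpos:[-13.476   1.266  25.8   112.835  -0.168  51.434  -1.25 ]
grip_width:0.022
[390.36261481 398.48005014]
[389.93078443 226.74070061]
[390.77478512 534.74648728]
[506.98941646  86.41368136]
[472.95955586 601.24883882]
6 rows: shift [ 0.05 -0.02 -0.04] turn [-0.07  0.01  0.01]
```

View pics/w3b.png

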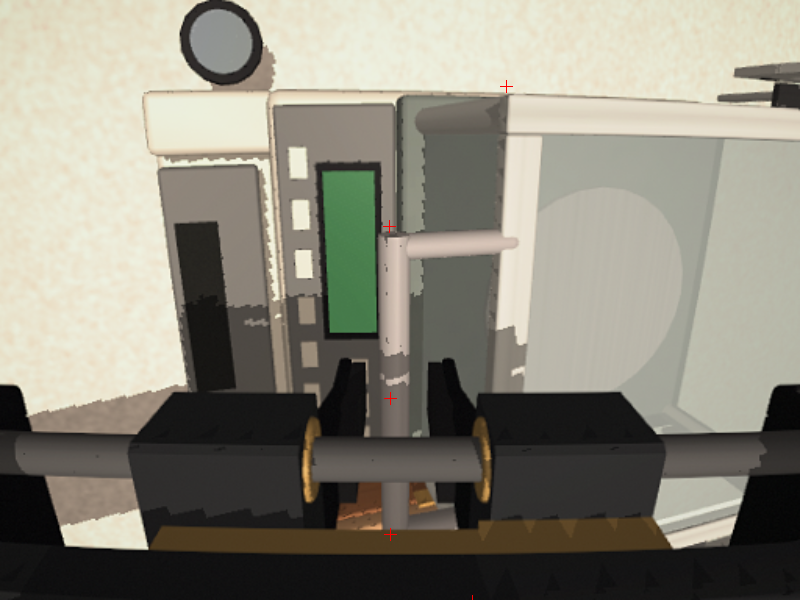

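Bar centred between the fingers (column 397, fingers at 365 and 430). Close.

Emit:
{"name": "servo_tool", "arguments": {"plan": [[0, [0, 0, 0], [0, 0, 0]], [0, [0, 0, 0], [0, 0, 0]], [0, [0, 0, 0], [0, 0, 0]], [0, [0, 0, 0], [0, 0, 0]], [0, [0, 0, 0], [0, 0, 0]]], "force": 35}}

```text
time_s: 7.42
tool_pos: [0.5585, -0.1477, 0.1528]
tool_rot: [165.5, 0.1, 76.4]
force: [1.0, -0.8, -1.9]
grip_width: 0.0087
```

```bash
cat > arc.py <<'E'
from h import *
import sys
H=W(.152,0,.166)
st()
o=env.get_obs();r=R.from_euler('xyz',o['tool_rot'],degrees=True)
ax=R.from_euler('z',BYAW,degrees=True)
b=ax.inv().apply(o['tool_pos']+r.apply([0,0,-.013])-H); print('bar rel hinge',b,'rad',np.hypot(b[0],b[2]),'angle',np.degrees(np.arctan2(b[2],-b[0])),'tool tilt',o['tool_rot'][0])
d,N=float(sys.argv[1]),int(sys.argv[2])
q=ax*R.from_euler('y',d,degrees=True)*ax.inv()
plan(H+q.apply(o['tool_pos']-H),q*r,N)
E
python3 arc.py 20 10
```

```text
time_s:7.417
tool_pos:[ 0.558 -0.148  0.153]
tool_rot:[1.65457e+02 6.90000e-02 7.64160e+01]
force:[ 0.958 -0.833 -1.86 ]
qpos:[-13.48    1.169  25.799 112.823  -0.136  51.587  -1.254]
grip_width:0.009
bar rel hinge [-0.2187291  -0.00279832 -0.00065942] rad 0.21873009668455662 angle -0.17273481037415156 tool tilt 165.45715422504665
10 rows: shift [-0.    0.16 -0.74] turn [ 2.  0. -0.]
```

Gripped (8.7 mm on the 10 mm bar). I'll lift 20° first.

Emit:
{"name": "servo_tool", "arguments": {"plan": [[0, [0, 0.16, -0.74], [2, 0, 0]], [0, [0, 0.16, -0.74], [2, 0, 0]], [0, [0, 0.16, -0.74], [2, 0, 0]], [0, [0, 0.16, -0.74], [2, 0, 0]], [0, [0, 0.16, -0.74], [2, 0, 0]], [0, [0, 0.16, -0.74], [2, 0, 0]], [0, [0, 0.16, -0.74], [2, 0, 0]], [0, [0, 0.16, -0.74], [2, 0, 0]], [0, [0, 0.16, -0.74], [2, 0, 0]], [0, [0, 0.16, -0.74], [2, 0, 0]], [0, [0, 0, 0], [0, 0, 0]]]}}

```text
time_s: 8.33
tool_pos: [0.5675, -0.1498, 0.2297]
tool_rot: [-173.8, 0.1, 76.5]
force: [-4.1, 1.8, -1.8]
grip_width: 0.0088
```

```bash
python3 arc.py 18 10
```

```text
time_s:8.333
tool_pos:[ 0.567 -0.15   0.23 ]
tool_rot:[-1.7384e+02  1.0900e-01  7.6531e+01]
force:[-4.107  1.838 -1.773]
qpos:[-10.009  16.206  27.411  87.307  -6.943  84.457   4.434]
grip_width:0.009
bar rel hinge [-0.20482936 -0.00273551  0.07660774] rad 0.21868656182130994 angle 20.506179740702542 tool tilt -173.8401384510823
10 rows: shift [-0.    0.14 -0.66] turn [ 1.8  0.  -0. ]
```

Emit:
{"name": "servo_tool", "arguments": {"plan": [[0, [0, 0.14, -0.7], [1.8, 0, 0]], [0, [0, 0.14, -0.7], [1.8, 0, 0]], [0, [0, 0.14, -0.7], [1.8, 0, 0]], [0, [0, 0.14, -0.7], [1.8, 0, 0]], [0, [0, 0.14, -0.7], [1.8, 0, 0]], [0, [0, 0, 0], [0, 0, 0]]]}}

```text
time_s: 8.83
tool_pos: [0.5787, -0.1524, 0.2596]
tool_rot: [-164.5, 0.1, 76.5]
force: [-5.0, 1.6, -1.0]
grip_width: 0.0087
```

```bash
python3 arc.py 10 6
```

```text
time_s:8.833
tool_pos:[ 0.579 -0.152  0.26 ]
tool_rot:[-1.64521e+02  1.27000e-01  7.65270e+01]
force:[-4.97   1.564 -1.031]
qpos:[-6.838 25.058 27.521 74.376 -9.542 98.61   6.324]
grip_width:0.009
bar rel hinge [-0.19117128 -0.00258763  0.10615435] rad 0.21866687460471693 angle 29.042712821862573 tool tilt -164.52088346310725
6 rows: shift [-0.    0.12 -0.62] turn [ 1.67  0.   -0.  ]
```

Emit:
{"name": "servo_tool", "arguments": {"plan": [[0, [0, 0.1, -0.7], [1.0, 0, 0]], [0, [0, 0.12, -0.7], [1.0, 0, 0]], [0, [0, 0.14, -0.7], [1.0, 0, 0]], [0, [0, 0.16, -0.7], [1.0, 0, 0]], [0, [0, 0, 0], [0, 0, 0]]]}}

```text
time_s: 9.25
tool_pos: [0.5905, -0.1553, 0.2804]
tool_rot: [-160.6, 0.1, 76.5]
force: [-4.5, 0.9, -1.6]
grip_width: 0.0089
```

```bash
python3 arc.py 3 2
```

```text
time_s:9.25
tool_pos:[ 0.591 -0.155  0.28 ]
tool_rot:[-1.60563e+02  1.17000e-01  7.64710e+01]
force:[-4.487  0.931 -1.553]
qpos:[ -4.817  29.795  27.455  66.487 -10.835 105.957   6.96 ]
grip_width:0.009
bar rel hinge [-0.17818215 -0.00260304  0.12667236] rad 0.21862014152468473 angle 35.40959010924912 tool tilt -160.56310547445375
2 rows: shift [-0.    0.13 -0.55] turn [ 1.5  0.  -0. ]
```

Emit:
{"name": "servo_tool", "arguments": {"plan": [[0, [0, 0.15, -0.6], [0.8, 0, 0]], [0, [0, 0.16, -0.6], [0.8, 0, 0]], [0, [0, 0.16, -0.5], [0.8, 0, 0]], [0, [0, 0, 0], [0, 0, 0]], [0, [0, 0, 0], [0, 0, 0]], [0, [0, 0, 0], [0, 0, 0]]]}}

```text
time_s: 9.75
tool_pos: [0.5972, -0.1568, 0.2903]
tool_rot: [-158.1, 0.0, 76.4]
force: [-2.7, 0.4, -2.8]
grip_width: 0.0089
```

```bash
python3 arc.py 1 1; python3 - <<'E'
from h import *
for n in('side','scene'):
    _,c=snap(n,n+'9');k,dd=K(c)
    P={}
    for y in(.103,-.103):
        p=cv2.projectPoints(W(.152-.0674,y,.2226)[None],c['rvec'],c['tvec'],k,dd)[0].ravel();print(n,y,p)
        P[y]=p
    tiles=[]
    for p in P.values():
        x,y0=p.astype(int);s=c['image'][y0-32:y0+40,x-34:x+34]
        tiles.append(cv2.resize(cv2.convertScaleAbs(s,alpha=1.5,beta=10),None,fx=5.5,fy=5.5,interpolation=cv2.INTER_CUBIC))
    cv2.imwrite(f'pics/{n}9c.png',np.hstack(tiles))
E
```

```text
time_s:9.75
tool_pos:[ 0.597 -0.157  0.29 ]
tool_rot:[-1.58087e+02  2.70000e-02  7.63700e+01]
force:[-2.706  0.406 -2.779]
qpos:[ -3.47   32.789  27.35   61.725 -11.694 110.296   7.222]
grip_width:0.009
bar rel hinge [-0.1708619  -0.00253103  0.13640534] rad 0.2186325753307439 angle 38.601654171909 tool tilt -158.08687107872038
1 rows: shift [-0.    0.09 -0.36] turn [ 1. -0. -0.]
side 0.103 [327.53642913 195.69784351]
side -0.103 [372.65369344 272.32469395]
scene 0.103 [185.56734439 188.24253862]
scene -0.103 [133.05344539 157.84911287]
```

View pics/side9c.png

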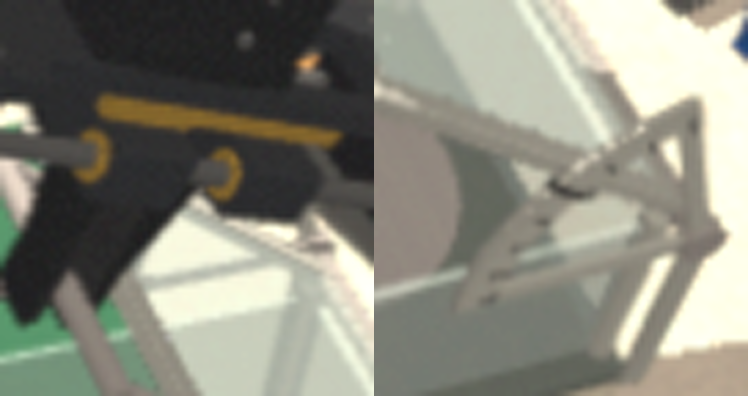

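The right quadrant's heavy line (570,187) lies where the lid's rail crosses the arc, agreeing with the kinematic 38.6°. I'll nudge up about 1.3° and hold.

Emit:
{"name": "servo_tool", "arguments": {"plan": [[0, [0, 0.1, -0.4], [0.4, 0, 0]], [0, [0, 0.05, -0.2], [0, 0, 0]], [0, [0, 0, 0], [0, 0, 0]], [0, [0, 0, 0], [0, 0, 0]], [0, [0, 0, 0], [0, 0, 0]], [0, [0, 0, 0], [0, 0, 0]], [0, [0, 0, 0], [0, 0, 0]], [0, [0, 0, 0], [0, 0, 0]]]}}

```text
time_s: 10.52
tool_pos: [0.6011, -0.1577, 0.2954]
tool_rot: [-157.7, 0.0, 76.4]
force: [-3.3, 0.4, -3.4]
grip_width: 0.0087
```

```bash
python3 arc.py 1 1; python3 - <<'E'
from h import *
for i in range(3): env.read_camera('side'); o=env.get_obs(); print(o['time_s'],o['tool_pos'],o['force'])
ims=[]
for n,b in(('side',(320,225,425,325)),('scene',(95,130,215,230))):
    _,c=snap(n,n+'10');s=c['image'][b[1]:b[3],b[0]:b[2]]
    ims.append(cv2.resize(cv2.convertScaleAbs(s,alpha=1.5,beta=10),None,fx=3.5,fy=3.5,interpolation=cv2.INTER_CUBIC))
cv2.imwrite('pics/fin.png',np.hstack(ims))
E
```

```text
time_s:10.517
tool_pos:[ 0.601 -0.158  0.295]
tool_rot:[-1.57741e+02  2.70000e-02  7.63730e+01]
force:[-3.307  0.394 -3.372]
qpos:[ -3.041  33.636  27.32   60.005 -11.956 111.521   7.264]
grip_width:0.009
bar rel hinge [-0.16673928 -0.00253252  0.14138198] rad 0.2186111909608683 angle 40.29535975637499 tool tilt -157.74114988886123
1 rows: shift [-0.    0.1  -0.36] turn [ 1. -0. -0.]
10.5667 [ 0.60107792 -0.15769992  0.29531253] [-2.27278319  1.31383058 -4.37222685]
10.6167 [ 0.60110858 -0.15768216  0.2953373 ] [-3.39802816  0.83096612 -3.58903667]
10.6667 [ 0.60108928 -0.15770656  0.29533074] [-2.22317418  0.67908478 -4.25521763]
```

View pics/fin.png

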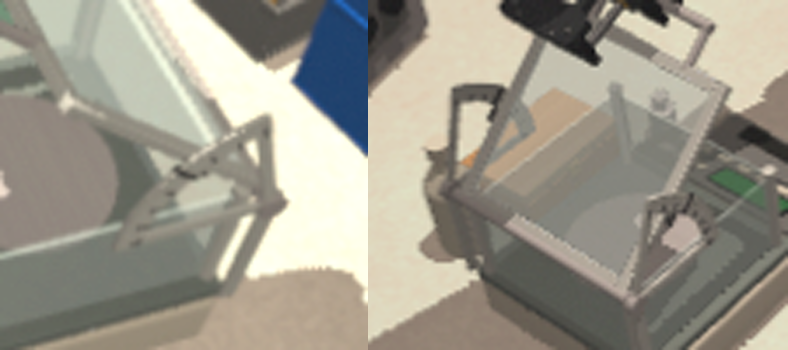

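The final picture shows the lid's rail in line with the heavy marks in both views, and the pose is holding still. Handing in.

```bash
python3 -c "
from h import *
print(env.sign_off());st()"
```

```text
the job is handed in; nothing more can be done
None
the job is handed in; nothing more can be done
```

The balance is ready for the stone, and I handed the job in at about 10.8 s with the gripper still holding the lid. No verdict was reported.

- **Tare bar:** with the lid shut, I pressed it with closed fingers until it stopped. The tool was at z ≈ 45 mm with 18–33 N on it, against the bar's 6 N at its stop. I held it there for at least 0.3 s, then lifted clear.
- **Lid:** I gripped the handle and swung the lid up slowly. At the end its angle, worked out from the arm's pose and the fitted hinge, was 40.3°, its highest reading.
- **Last checks:** over 0.15 s the tool moved less than 0.1 mm. The wrist read about 5 N, and the gripper opening was 8.7 mm on the 10 mm handle bar. In the side and scene views the lid's rail lined up with the heavy mark.

No check failed, but two things were not measured directly:

- **Tare bar return:** I did not look at it again after lifting off; nothing has touched it since.
- **Loose items:** I did not check their positions at the end. No unexpected contact force showed in the readings after each move.

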